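# Open the tea box under the shelf and lift out its tray

### The job

The wooden tea box stands at the front of the white counter shelf, its hinge under the shelf's front edge: raise its lid by the brass knob, then push it on back until it rests fully against its stop, without flinging it or forcing it against the stop. Then lift the tray out by its middle wall and set it down flat on the worktop without dropping it, leaving the lid fully open and the flat tin that lies under the tray in its place. Leave the other things on the worktop alone.

Things in the scene. Friction and masses are not known exactly. Their poses are not given: they have to be found in the camera images.
- tea_rack: Fixed unit: a wooden box and a white bridge-like shelf behind it and over its hinge; place and yaw differ each time. Origin: centre of the box's underside, on the worktop; x from the box's front (knob side) to its hinge side, y to the left seen from the front, z up. Box 130 (x) x 200 (y) x 95 mm high, walls 6 mm.
- tea_lid (a joint): Hinge angle of the lid, rad: 0 shut, grows as it opens, 1.57 upright, stop at 1.83 (15 degrees past upright, leaning away from the front). Starts shut or up to 0.35 ajar. The hinge is stiff (friction 0.28 N m, so about 2 to 4 N at the front edge): the lid (0.25 kg) stays where it is left. The stop is firm: press it home lightly, 5 to 20 N.
- lid_hinge (a point): On the hinge axis, middle of the box's rear top edge (tea_rack frame: x +65, y 0, z +95 mm). Turns with the lid: y along the hinge axis (to the left), x away from the lid, z out of its top face. The lid lies along -x from 0 to -136 mm, underside at z +1, top at z +10 mm (plus a light inlay, 2 mm), 204 mm wide.
- lid_knob (a point): In the brass knob on the lid's top, 106 mm from the hinge towards the front, 14 mm above the lid's top. The knob is a block 30 mm long (front to hinge), 14 mm wide (along the hinge axis), 24 mm high above the lid's top. Axes as lid_hinge. Gripped across its 14 mm, it can turn between the fingers as the lid rises.
- lid_edge (a point): Point on the lid's underside at the middle, 130 mm from the hinge, 6 mm in from the front edge. Axes as lid_hinge.
- tray: Loose light-wood tray, 110 (x) x 178 (y) mm, rim 24 mm high, walls 4 mm, 0.12 to 0.25 kg. Sits in the box on two ledges, its underside 55 mm above the worktop, about 4 mm of play all round. Origin: centre of its underside; axes like the box's. A wall to grip runs across its middle along x: 102 mm long, 12 mm thick (y), top 37 mm above the underside.
- flat_tin: Flat food tin, 86 mm across, 40 mm high, loose on the box's floor (6 mm above the worktop) under the tray. Origin: centre of its underside. It must stay.
- green_mug: Green and white mug with handle, about 78 mm wide, 101 mm high, loose on the worktop to the right of the box. Leave alone. Origin: centre of its underside.
- pepper_mill: Wooden pepper mill, 58 mm wide, 170 mm high, loose, to the right behind the mug. Leave alone. Origin: centre of its underside.
- glass_jar: Glass jar with grey lid, 68 mm wide, 90 mm high, loose on the worktop at the left, in front of the white jug. Leave alone. Origin: centre of its underside. The worktop between this jar and the tea box, in front of the coffee maker, is clear (x 0.37 to 0.51, y -0.03 to 0.17).
- packet: Flat turquoise packet, 80 x 196 x 11 mm, loose at the far left. Leave alone. Origin: centre of its underside.
- shelf_edge (a point): Middle of the white shelf's lower front edge; axes as tea_rack, where it lies at x +60, y 0, z +300 mm. Board 65 mm deep, 298 mm wide, 14 mm thick, a thin steel rail 33 mm above this point, small jars and a cup fixed on top. Side panels 12 mm thick, 65 mm deep, centred 143 mm to either side, down to the worktop. The lid swings clear of it.

How it is judged (in metres and radians):
On the way, in this order (a step that is already met when the one before it is completed fails the run):
1. the lid rests against its stop, the tray still in the box (value of joint tea_lid above 1.79 rad and z of tray in the frame of tea_rack below 0.07 m), for 0.2 s.
2. the tray is lifted clear of the box (height (world z) of tray above 0.097 m), for 0.1 s.
At the end, for the whole second after the job is handed in: The lid is at its stop (hinge angle over 1.78 rad), the tray stands flat on the worktop (underside within 6 mm of it, tilt under 0.06 rad), released and at rest, and the flat tin still lies flat on the floor of the box (value of joint tea_lid above 1.78 rad and height (world z) of tray between -0.006 and 0.006 m and angle between tray's own z axis and vertical below 0.06 rad and linear speed of tray below 0.02 m/s and horizontal distance between flat_tin and tea_rack below 0.06 m and height (world z) of flat_tin below 0.012 m and angle between flat_tin's own z axis and vertical below 0.1 rad); the robot touches nothing.
It fails at once if the lid is flung (faster than 3 rad/s) (velocity of joint tea_lid above 3 rad/s).
It fails at once if the lid is forced against its stop (fingers pressing on it with over 50 N when it is nearly or fully open) (value of joint tea_lid above 1.7 rad and contact force between tea_rack and the fingers above 50 N).
It fails at once if the tray is dropped or thrown (faster than 1 m/s) (linear speed of tray above 1 m/s).
It fails at once if a bystander is moved more than 30 mm (distance of any of green_mug, pepper_mill, glass_jar, packet from where it was at the start of the episode above 0.03 m).
It also fails if it takes over 61 s, if anything falls off the work surface, if the arm or the gripper's body presses on something with over 40 N, if the wrist force passes 120 N, or if a joint passes its speed limit or range.

### The arm

A 6-joint arm with a two-finger parallel gripper is mounted at the origin on a cart in front of the work surface, level with it; the furniture and walls round the work are solid. World frame = base frame: x ahead of the robot, y to its left, z up, the work surface at z = 0. Lengths are in mm, angles in rad, forces in N, time in s.
With the tool pointing down it reaches from about 350 to 875 mm from the base axis. Payload 4.2 kg.
Tool frame: the origin (TCP) lies on the mounting face of the last link; the fingertips stand 173 mm ahead of it and the grasp point (between the pads) lies grip_point_offset ahead of it (grip_point_offset is the distance from the TCP to the grasp point, in mm); z points along the fingers, y is the line along which they close (so a half turn about z gives the same grasp; the last joint's range is limited). The gripper opens to 85 mm and grips with 20 to 120 N. Pads are 22 mm wide; open, the fingers measure 114 mm over their backs; the gripper's body (76 mm by 85 mm) begins 54 mm behind the grasp point. The pads swing forward as they close: fully open they stand 13 mm farther back than shut.
Start: joints at [-0.873, 0.385, 0.008, 0, -1.194, -0.259], TCP at [265.546, -565.761, 404.712] pointing down, gripper open.
Joint ranges: [-3.14, 3.14], [-1.21, 2.06], [-1.07, 1.41], [-3.16, 2.05], [-2.99, -0.16], [-3.1, 3.1]. Speed limits (rad/s): [2.79, 2.79, 3.14, 3.14, 3.14, 3.14].

### API

Orientations are given as a unit quaternion [x, y, z, w].
In Python, from bench import read_state, get_image, job_done, recognise, place_of, grip_point_offset gives the robot as it stands. The module is installed in compiled form; this text tells all that it offers.
- The arm moves only by the tool carry_out, never from a script. Its arguments are lists of equal length, an entry for each row: "slide": the shift along the tool's x, y, z in m, a list of three; "roll": the turn about the tool's z in degrees; "claw": the finger opening in m, from 0 to 0.0854. A call has 1 to 8 rows; each row is the pose to reach, as a shift and turn from the pose commanded when the call began, along the tool's axes at that moment; what a row does not reach only later rows make up. A row lasts 1/8 s, in which the tool goes at most 62.5 mm and 10.7 degrees, less where a joint would pass 70% of its speed; a pose out of reach is approached as far as the arm can. A call with a gripper value outside its range is refused whole. The fingers move at their own pace and stop on an object; the grip force is fixed at half the most. Time passes only in rows, so rows that repeat a pose let the fingers close. It gives the time, the measured TCP pose, the force, the opening and the grip force at its end, in the units of the state.
- read_state(): the state, without advancing time (a new reading comes with each control period).
- get_image(name): name is "scene" or "side" or "wrist"; returns a dict with "img" (480x640x3 uint8, red, green, blue), "z_map" (480x640 float32, mm along the optical axis (not along the pixel's ray), 0 where there is no reading), "mtx" (3x3 intrinsics, pixels), "world_from_camera" (4x4, takes a point from camera to world coordinates); the wrist camera has in their place "T_tool_cam" (4x4, takes a point from camera to tool coordinates, whose origin is the TCP and whose axes are the flange's). Camera axes: x right, y up, looking along -z (the intrinsics and any distortion apply to the point x, -y, -z); pixel columns grow to the right and rows downward; lengths in mm; the calibration is good to about 2 mm. A picture is of the moment at which its call begins: read the wrist's pose just before it.
- job_done(): hands the job in; it is judged then, once.
Trained networks look in a picture, given as the dict that the camera call returned (one of the last four; its "shot" number tells which), for a name from the list of things; names that differ only in an ending like _2 or _b are one class to them, and where a whole thing is asked for, a point or a joint stands for the part that bears it (a point fixed in the world has none). Each returns a list of dicts, best first, with "conf" (0 to 1); they miss things now and then, are a little off and sometimes report something else, mostly with a low value. They report only what shows in the picture. A call takes as long as a camera call.
- recognise(picture, thing): "at" ([column, row] in pixels, amid what is visible of it).
- place_of(picture, thing): "at" ([column, row] in pixels: a listed point, or the origin of a listed thing).
The state is a dict: "clock": time; "joints": joint angles; "joint_vel": joint speeds; "joint_efforts": joint torques, N m; "position": TCP position; "ee_rot": TCP orientation; "contact_force": force on the tool from outside, world axes, zero at the start; "wrist_torque": the same for the moment, N m; "gripper_width": finger opening in mm; "grasp_force": force on a finger pad.
Only numpy, scipy, OpenCV 4.12 (cv2) and the standard library are available. Lean on these libraries where they do the work, as an engineer would, in place of code of your own. Each camera call takes 0.05 s, during which the arm holds its last target. There are 200 camera calls.

## Working session

There is one attempt and no reset: what is moved stays moved. The work goes in short steps, Python scripts to look and compute and a tool call to move; the robot and the scene stay as the last step left them, time stands still between calls to the robot, and variables do not carry over. Pictures are saved under pics/ and viewed, at most 10 in all, crops included, and the job is handed in when it is done.

Besides the shell and the picture viewer there is one more tool, called as name(argument=value, ...) on one line, values as JSON. carry_out: Moves the arm, as the interface text tells. Its arguments: {"type":"object","properties":{"slide":{"type":"array"},"roll":{"type":"array"},"claw":{"type":"array"}},"required":["slide","roll","claw"]}

```bash
mkdir -p pics
cat > h.py <<'E'
import numpy as np, cv2
from bench import *
from scipy.spatial.transform import Rotation as R
def ray(p,uv):
    K=np.array(p["mtx"]);u,v=uv
    return np.array([(u-K[0,2])/K[0,0],-(v-K[1,2])/K[1,1],-1.0])
def Tof(p,st=None):
    if "world_from_camera" in p: return np.array(p["world_from_camera"])
    T=np.eye(4);T[:3,:3]=R.from_quat(st["ee_rot"]).as_matrix();T[:3,3]=st["position"];return T@np.array(p["T_tool_cam"])
def pt(p,uv,st=None):
    u,v=int(round(uv[0])),int(round(uv[1]))
    w=p["z_map"][max(0,v-1):v+2,max(0,u-1):u+2];w=w[w>0]
    d=np.median(w) if len(w) else np.nan
    T=Tof(p,st);return T[:3,:3]@(ray(p,uv)*d)+T[:3,3]
def onz(p,uv,z,st=None):
    T=Tof(p,st);r=T[:3,:3]@ray(p,uv);o=T[:3,3];return o+r*(z-o[2])/r[2]
def cloud(p,st=None):
    K=np.array(p["mtx"]);v,u=np.mgrid[:480,:640];d=p["z_map"]
    P=np.stack([(u-K[0,2])/K[0,0]*d,-(v-K[1,2])/K[1,1]*d,-d],-1)
    T=Tof(p,st);Q=P@T[:3,:3].T+T[:3,3];Q[d<=0]=np.nan;return Q
def save(p,n): cv2.imwrite("pics/"+n,p["img"][:,:,::-1])
E
python3 - <<'E'
from h import *
np.set_printoptions(precision=1,suppress=True)
s=read_state();print(s,grip_point_offset)
for c in("scene","side"):
    p=get_image(c);save(p,c+"0.png")
    print(c,Tof(p))
    for t in["tea_rack","lid_hinge","lid_knob","lid_edge","shelf_edge","green_mug","glass_jar","pepper_mill","packet"]:
        for q in place_of(p,t)[:1]: print(t,q["conf"],np.array(q["at"]),pt(p,q["at"]))
E
```

```text
{'clock': 0.0, 'joints': array([-0.9,  0.4,  0. , -0. , -1.2, -0.3]), 'joint_vel': array([ 0., -0., -0.,  0., -0.,  0.]), 'joint_efforts': array([  0. , -39.2,  18.8,   4.2,  -0. ,  -0. ]), 'position': array([ 265.5, -565.6,  403.6]), 'ee_rot': array([-0.2,  1. ,  0. , -0. ]), 'contact_force': array([ 0.3,  0.1, -0.7]), 'wrist_torque': array([-0.,  0., -0.]), 'grasp_force': 0.0, 'gripper_width': 85.60718678602672} 154.70000000000002
scene [[   0.6    0.5   -0.6 -531.5]
 [  -0.8    0.4   -0.5 -923.1]
 [  -0.     0.8    0.6 1160.2]
 [   0.     0.     0.     1. ]]
tea_rack 0.88 [397.8 311.5] [ 468.5 -337.1   65.3]
lid_hinge 0.55 [412.6 273.1] [ 669.6 -262.5   40.7]
lid_knob 0.95 [403.1 278.9] [ 533.5 -308.   130.5]
lid_edge 0.64 [395.3 286.4] [ 475.7 -318.2  146.4]
shelf_edge 0.64 [418.1 218.7] [ 592. -306.  311.]
green_mug 0.93 [456.1 360.9] [ 417.8 -554.8   53.6]
glass_jar 0.74 [238.3 256.9] [389.7 260.9  26.3]
pepper_mill 0.65 [480.7 341.8] [ 539.7 -567.5   33.1]
packet 0.66 [201.5 236.9] [108.1  35.  371.3]
side [[  -1.     0.    -0.1  318.1]
 [  -0.1   -0.4    0.9 1657.1]
 [   0.     0.9    0.4  906. ]
 [   0.     0.     0.     1. ]]
tea_rack 0.84 [313.  260.8] [ 528.9 -205.4   45.9]
lid_hinge 0.78 [298.4 233.3] [ 604.9 -340.7  104.6]
lid_knob 0.98 [319.9 225.6] [ 512.2 -300.   158. ]
lid_edge 0.64 [328.5 230.4] [ 475.8 -279.3  147.2]
shelf_edge 0.95 [297.5 188.5] [ 599.4 -289.4  311.9]
green_mug 0.61 [333.2 237.3] [ 473.4 -512.1   24. ]
glass_jar 0.69 [337.6 344.2] [394.9 322.7  20.4]
packet 0.61 [328.6 382.9] [406.8 495.   10.7]
```

View pics/scene0.png

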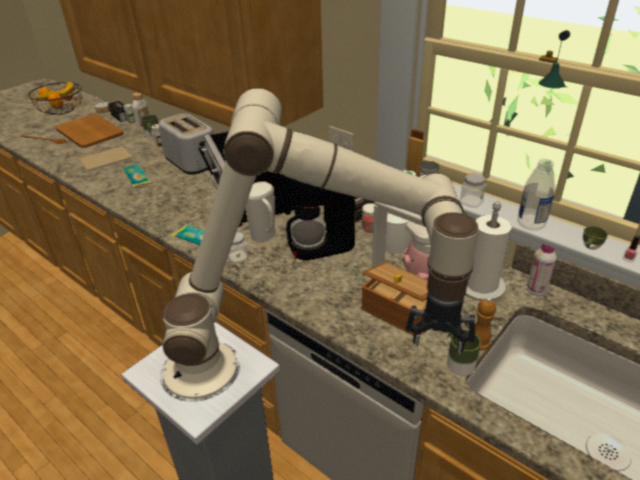

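View pics/side0.png

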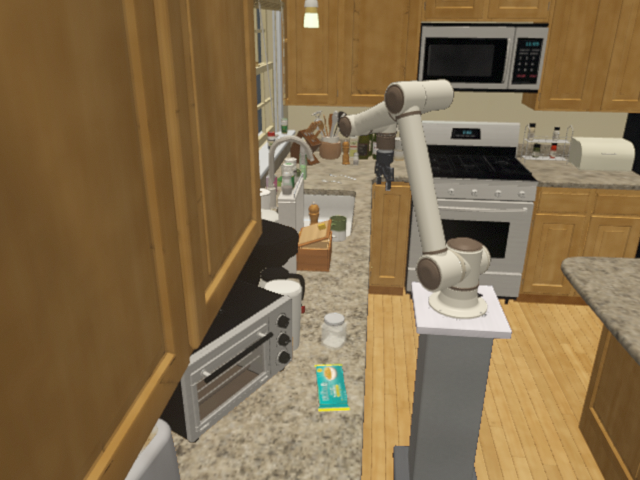

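Run:
```python
from h import *
np.set_printoptions(precision=1,suppress=True)
# triangulate from two views
ps=[get_image(c) for c in("scene","side")]
for t in["tea_rack","lid_hinge","lid_knob","lid_edge","shelf_edge"]:
    A=np.zeros((3,3));b=np.zeros(3);L=[]
    for p in ps:
        q=place_of(p,t)
        if not q: continue
        T=Tof(p);r=T[:3,:3]@ray(p,q[0]["at"]);r/=np.linalg.norm(r);M=np.eye(3)-np.outer(r,r)
        A+=M;b+=M@T[:3,3];L.append((r,T[:3,3]))
    x=np.linalg.solve(A,b);print(t,x,[np.linalg.norm(np.cross(r,x-o)) for r,o in L])
Q=cloud(ps[0]).reshape(-1,3);Q2=cloud(ps[1]).reshape(-1,3)
for Q in(Q,Q2):
    # shelf board front: points at z 300..316 => line fit of front edge; lid points z 97..190
    m=(Q[:,2]>298)&(Q[:,2]<316)&(Q[:,0]>500)&(Q[:,0]<680)&(abs(Q[:,1]+310)<180)
    S=Q[m];print(len(S),S.min(0),S.max(0))
    vx=cv2.fitLine(S[:,:2].astype(np.float32),cv2.DIST_HUBER,0,.01,.01).ravel();print(vx,np.degrees(np.arctan2(-vx[0],vx[1])))
print(read_state()["ee_rot"],ps[0]["mtx"])
```

```text
tea_rack [ 264.3 2140.1 1126.1] [np.float64(3.4809342861069267e-14)]
lid_hinge [ 597.6 -304.1   97.4] [np.float64(1.4878893998066194), np.float64(1.4878893998065343)]
lid_knob [ 515.8 -299.3  149.7] [np.float64(2.097582739800057), np.float64(2.0975827397999436)]
lid_edge [ 481.5 -310.3  129.2] [np.float64(0.5369999301515253), np.float64(0.5369999301516929)]
shelf_edge [ 593.2 -304.   303.7] [np.float64(1.0659163334036585), np.float64(1.0659163334037216)]
260 [ 581.6 -316.   298.6] [ 608.5 -154.2  315.8]
[   0.    -1.   593.  -237.4] -178.14464
170 [ 590.  -433.8  298. ] [ 655.5 -140.9  316. ]
[   0.1    1.   612.9 -234.3] -5.6863275
[-0.2  1.   0.  -0. ] [[539.8   0.  322.9]
 [  0.  539.8 239.6]
 [  0.    0.    1. ]]
```

The lid is ajar (about 0.3 rad), with the box about 500 mm ahead at y≈-304. The tool always points down, so I will need the arm's wrist radius to judge clearance under the shelf.

Run:
```python
from h import *
np.set_printoptions(precision=3,suppress=True)
s=read_state();M=R.from_quat(s["ee_rot"]).as_matrix();print(M)
pos=s["position"]
for c in("scene","side"):
    p=get_image(c);Q=cloud(p).reshape(-1,3)-pos;T=Tof(p)
    v=pos-T[:3,3];v=np.array([v[0],v[1],0]);v/=np.linalg.norm(v);w=np.array([-v[1],v[0],0])
    for z in range(-170,240,20):
        m=(np.hypot(Q[:,0],Q[:,1])<120)&(abs(Q[:,2]-z)<10);S=Q[m]
        if len(S)>3: print(c,z,len(S),"lat",np.round([(S@w).min(),(S@w).max()]),"near",round((-(S@v)).max()))
target=np.array([425,-305,404])
print(M.T@(target-pos)/1000)
```

```text
[[-0.905 -0.425 -0.   ]
 [-0.425  0.905  0.   ]
 [ 0.     0.    -1.   ]]
scene -150 60 lat [-55.  57.] near 16
scene -130 81 lat [-57.  57.] near 17
scene -110 268 lat [-73.  75.] near 20
scene -90 354 lat [-72.  74.] near 22
scene -70 420 lat [-69.  72.] near 23
scene -50 219 lat [-66.  69.] near 39
scene -30 250 lat [-36.  38.] near 41
scene -10 302 lat [-36.  39.] near 41
scene 10 190 lat [-38.  38.] near 43
scene 30 310 lat [-38.  41.] near 44
scene 50 296 lat [-38.  40.] near 43
scene 70 263 lat [-42.  43.] near 47
scene 90 421 lat [-44.  65.] near 48
scene 110 383 lat [-40.  72.] near 46
scene 130 521 lat [-41.  75.] near 46
scene 150 717 lat [-40.  70.] near 46
scene 170 984 lat [-41.  59.] near 46
scene 190 528 lat [-31.  33.] near 38
side -150 41 lat [-31.  31.] near 66
side -130 50 lat [-31.  32.] near 63
side -110 56 lat [-42.  42.] near 74
side -90 81 lat [-41.  43.] near 81
side -70 93 lat [-40.  39.] near 77
side -50 59 lat [-38.  39.] near 70
side -30 78 lat [-37.  35.] near 50
side -10 90 lat [-36.  36.] near 51
side 10 77 lat [-38.  37.] near 49
side 30 88 lat [-38.  38.] near 52
side 50 92 lat [-36.  39.] near 49
side 70 92 lat [-40.  44.] near 53
side 90 111 lat [-43.  87.] near 105
side 110 86 lat [-41.  59.] near 98
side 130 4 lat [-40. -12.] near 55
[-0.255  0.168  0.001]
```

carry_out(slide=[[-0.03,0.02,0],[-0.065,0.043,0],[-0.105,0.069,0],[-0.145,0.095,0],[-0.185,0.121,0],[-0.22,0.145,0],[-0.245,0.161,0],[-0.255,0.168,0]], roll=[0,4,8,12,16,20,24,25], claw=[0.0854,0.0854,0.0854,0.0854,0.0854,0.07,0.06,0.05])

```text
clock: 2.7
position: [425.8, -303.9, 405.0]
ee_rot: [-0.002, 1.0, -0.0, 0.0]
contact_force: [0.6, -1.0, 0.7]
gripper_width: 50.0
grasp_force: 0.0
```

carry_out(slide=[[0,0,0],[0,0,0]], roll=[0,0], claw=[0.05,0.05])

```text
clock: 2.95
position: [424.8, -305.7, 404.8]
ee_rot: [-0.001, 1.0, -0.0, -0.0]
contact_force: [0.5, -0.2, 0.0]
gripper_width: 49.9
grasp_force: 0.0
```

```bash
cat > look.py <<'E'
from h import *
import sys
np.set_printoptions(precision=3,suppress=True)
s=read_state();p=get_image("wrist");save(p,sys.argv[1]+".png")
print(s["clock"],s["position"],R.from_quat(s["ee_rot"]).as_matrix().round(3).tolist(),s["contact_force"],s["gripper_width"])
for t in sys.argv[2:]:
    for q in place_of(p,t)[:2]: print(t,round(q["conf"],2),np.array(q["at"]),pt(p,q["at"],s))
np.savez("last.npz",Q=cloud(p,s),img=p["img"])
E
python3 look.py w1 tea_rack lid_hinge lid_knob lid_edge shelf_edge tray
```

```text
2.95 [ 424.801 -305.651  404.764] [[-1.0, -0.002, -0.0], [-0.002, 1.0, -0.0], [0.0, -0.0, -1.0]] [ 0.498 -0.224  0.023] 49.880742579970814
lid_hinge 0.37 [115.4 245.8] [ 453.691 -516.277   40.311]
lid_knob 0.83 [318.7 355.3] [ 497.37  -308.85   164.771]
lid_edge 0.77 [317. 313.] [ 474.344 -310.232  146.248]
shelf_edge 0.32 [116.3 248.5] [ 456.82  -516.379   39.378]
```

View pics/w1.png

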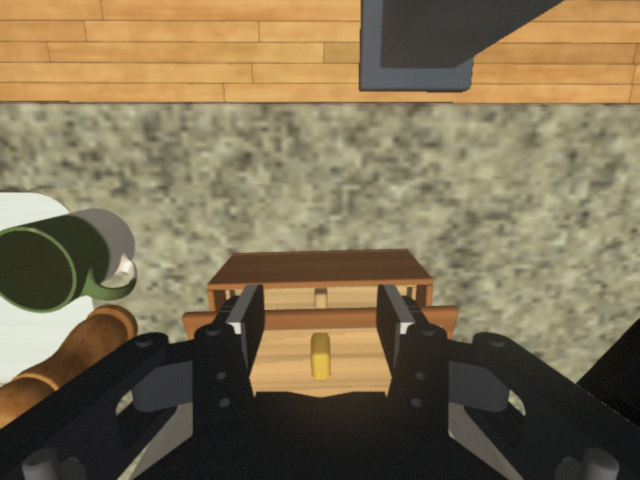

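The wrist view shows the box front (top edge at row 285), the lid's front edge (row 315), the knob at (320,355) and the mug at left. Now I'll fit the yaw and lid angle from the cloud.

Run:
```python
import numpy as np,cv2
d=np.load("last.npz");Q=d["Q"];img=d["img"].astype(int)
np.set_printoptions(precision=2,suppress=True)
# box front face: top edge z 60-90
P=Q.reshape(-1,3);
m=(P[:,2]>30)&(P[:,2]<88)&(P[:,0]>440)&(P[:,0]<500)&(abs(P[:,1]+308)<90)
S=P[m];x,y,_=S.T
m2=S[:,0]<np.median(S[:,0])+4
f=cv2.fitLine(S[m2][:,:2].astype(np.float32),cv2.DIST_HUBER,0,.01,.01).ravel();print("front",len(S),f,np.degrees(np.arctan2(f[0],f[1])), S[:,0].min())
# box left/right extents at top
m=(P[:,2]>80)&(P[:,2]<100)&(P[:,0]>450)&(P[:,0]<520)
S=P[m];print("rim y",S[:,1].min(),S[:,1].max(),S[:,0].min())
# lid top: region around image rows 335-385, cols 255-300 & 335-385
L=np.concatenate([Q[332:385,262:300].reshape(-1,3),Q[332:385,340:378].reshape(-1,3)])
L=L[(L[:,2]>90)&(L[:,2]<200)];c=np.median(L,0)
for _ in range(3):
    u,s_,v=np.linalg.svd(L-L.mean(0));n=v[2]*np.sign(v[2][2]);r=(L-L.mean(0))@n;L=L[abs(r)<3]
print("lid",len(L),L.mean(0),n,"theta",np.arctan2(-n[0]*1,n[2]),np.std(r))
k=(img[...,0]>img[...,2]*1.9)&(img[...,0]>120)
kk=np.zeros_like(k);kk[325:385,300:340]=k[325:385,300:340];K=Q[kk];K=K[~np.isnan(K[:,0])]
h=(K-L.mean(0))@n;K=K[h>15];print("knob",len(K),K.min(0),K.max(0),K.mean(0),np.percentile(h,[50,90,99]))
```

```text
front 5027 [   0.03   -1.    469.92 -307.83] 178.30437 466.6856346224071
rim y -592.265908192948 -207.7854064583678 450.0006589220101
lid 3998 [ 519.47 -308.17  135.94] [0.33 0.01 0.94] theta -0.335523949876895 0.43854033684497656
knob 570 [ 494.15 -314.37  154.91] [ 522.69 -300.49  166.9 ] [ 505.8  -307.32  162.41] [ 0.36 21.54 22.45]
```

carry_out(slide=[[-0.04,0,0],[-0.08,-0.001,0.0],[-0.086,-0.001,0.03],[-0.086,-0.001,0.055],[-0.086,-0.001,0.075],[-0.086,-0.001,0.088],[-0.086,-0.001,0.088],[-0.086,-0.001,0.088]], roll=[-0.8,-1.6,-1.6,-1.6,-1.6,-1.6,-1.6,-1.6], claw=[0.04,0.035,0.035,0.035,0.035,0.035,0.035,0.035])

```text
clock: 4.3
position: [511.3, -306.3, 317.7]
ee_rot: [-0.015, 1.0, -0.0, 0.001]
contact_force: [0.6, 0.2, 0.8]
gripper_width: 34.7
grasp_force: 0.0
```

```bash
python3 look.py w2 lid_knob
python3 - <<'E'
from h import *
p=get_image("side");Q=cloud(p).reshape(-1,3);pos=read_state()["position"]
D=Q-pos
for z in range(0,240,15):
    m=(abs(D[:,0])<130)&(abs(D[:,1])<130)&(abs(D[:,2]-z)<8)
    S=D[m]
    if len(S):print(z,len(S),S.min(0).round(),S.max(0).round())
cv2.imwrite("pics/s2.png",cv2.resize(p["img"][60:300,200:450,::-1],None,fx=2.4,fy=2.4))
E
```

```text
4.3 [ 511.308 -306.321  317.666] [[-1.0, -0.031, 0.002], [-0.031, 1.0, -0.001], [-0.002, -0.001, -1.0]] [0.624 0.19  0.76 ] 34.74294904065388
lid_knob 0.56 [320.9 301.1] [ 502.243 -308.756  165.402]
0 172 [ -37. -102.   -8.] [127. 129.   8.]
15 102 [-38. -22.   7.] [129. 130.  23.]
30 113 [-38.  -0.  22.] [130. 130.  38.]
45 106 [-38.   9.  37.] [129. 130.  53.]
60 97 [-40.  11.  52.] [129. 129.  67.]
75 76 [-44.   7.  67.] [129. 130.  83.]
90 71 [-44.   1.  82.] [130. 130.  98.]
105 43 [-40. -15.  97.] [130. 122. 108.]
165 18 [ 22.  10. 158.] [ 57. 110. 173.]
180 56 [-11. -14. 172.] [ 41.  44. 188.]
195 16 [-11. -10. 187.] [ 15.  29. 191.]
```

View pics/s2.png

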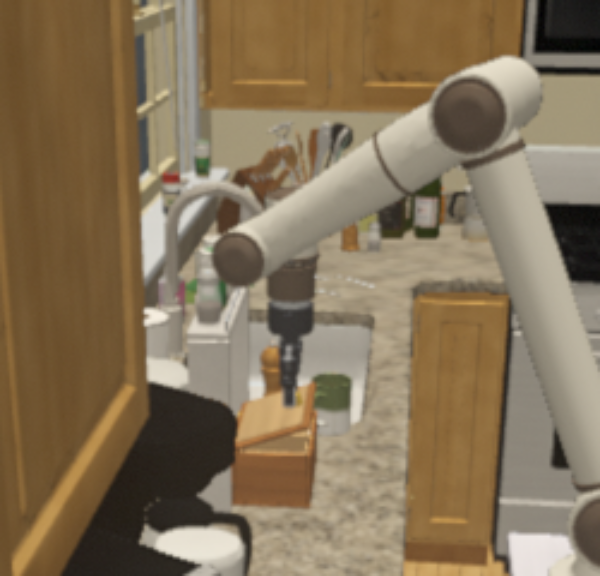

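The side crop shows the wrist's joint housing overhanging toward the shelf (+x of the tool axis), above TCP height. I need its extent compared with the shelf items.

Run:
```python
from h import *
pos=read_state()["position"]
for c in("scene","side"):
    p=get_image(c);Q=cloud(p).reshape(-1,3);col=p["img"].reshape(-1,3).astype(int)
    D=Q-pos
    m=(Q[:,0]>585)&(Q[:,0]<670)&(abs(Q[:,1]+304)<155)&(Q[:,2]>280)&(Q[:,2]<600)
    for y in range(-150,150,20):
        S=Q[m&(abs(Q[:,1]+304-y)<10)]
        if len(S):print(c,"shelf y",-304+y,len(S),"zmax<420",S[S[:,2]<420][:,2].max(initial=0).round(),"zmin",S[:,2].min().round(),"zmin>345",S[S[:,2]>345][:,2].min(initial=999).round(), S[:,2].max().round())
    for x in range(20,160,15):
        S=D[(abs(D[:,0]-x)<8)&(abs(D[:,1])<160)&(D[:,2]>55)&(D[:,2]<300)]
        if len(S):print(c,"arm dx",x,len(S),S[:,1:].min(0).round(),S[:,1:].max(0).round())
```

```text
scene shelf y -454 134 zmax<420 333.0 zmin 280.0 zmin>345 999.0 333.0
scene shelf y -434 158 zmax<420 358.0 zmin 284.0 zmin>345 348.0 358.0
scene shelf y -414 178 zmax<420 366.0 zmin 299.0 zmin>345 348.0 366.0
scene shelf y -394 228 zmax<420 363.0 zmin 300.0 zmin>345 345.0 363.0
scene shelf y -374 214 zmax<420 364.0 zmin 301.0 zmin>345 345.0 364.0
scene shelf y -354 213 zmax<420 364.0 zmin 301.0 zmin>345 345.0 364.0
scene shelf y -334 112 zmax<420 415.0 zmin 302.0 zmin>345 351.0 415.0
scene shelf y -314 449 zmax<420 420.0 zmin 301.0 zmin>345 345.0 427.0
scene shelf y -294 80 zmax<420 417.0 zmin 298.0 zmin>345 346.0 426.0
scene shelf y -194 46 zmax<420 334.0 zmin 303.0 zmin>345 999.0 334.0
scene shelf y -174 68 zmax<420 333.0 zmin 281.0 zmin>345 999.0 333.0
scene arm dx 20 186 [-39.  62.] [158. 188.]
scene arm dx 35 91 [-27. 158.] [155. 180.]
scene arm dx 50 33 [ 84. 152.] [152. 169.]
scene arm dx 65 4 [ 95. 149.] [152. 163.]
scene arm dx 95 116 [-17.  55.] [  9. 109.]
scene arm dx 110 113 [-18.  56.] [ 17. 108.]
scene arm dx 125 57 [-18.  59.] [ 22. 108.]
scene arm dx 140 6 [-12.  63
[... 598 characters left out ...]
0 zmin>345 348.0 425.0
side shelf y -254 12 zmax<420 419.0 zmin 310.0 zmin>345 354.0 419.0
side shelf y -234 61 zmax<420 419.0 zmin 306.0 zmin>345 346.0 421.0
side shelf y -214 29 zmax<420 418.0 zmin 304.0 zmin>345 365.0 422.0
side shelf y -194 39 zmax<420 404.0 zmin 311.0 zmin>345 347.0 404.0
side shelf y -174 233 zmax<420 407.0 zmin 311.0 zmin>345 345.0 407.0
side arm dx 20 39 [-19.  55.] [154. 189.]
side arm dx 35 29 [-17.  56.] [155. 184.]
side arm dx 50 5 [104. 160.] [154. 170.]
side arm dx 65 2 [111. 160.] [160. 164.]
side arm dx 95 10 [119.  56.] [139.  76.]
side arm dx 110 55 [-21.  56.] [139. 108.]
side arm dx 125 85 [-21.  55.] [141. 109.]
side arm dx 140 24 [-14.  77.] [ 84. 108.]
```

Run:
```python
from h import *
np.set_printoptions(precision=0,suppress=True)
pos=read_state()["position"];p=get_image("side")
for u,v in[(300,167),(291,167),(309,167),(300,158),(300,176),(315,176),(318,160),(325,172),(340,150),(360,140)]:
    print(u,v,pt(p,(u,v))-pos)
p=get_image("scene");save(p,"sc3.png");Q=cloud(p)-pos
m=(Q[...,2]>60)&(Q[...,2]<260)&(np.abs(Q[...,0])<250)&(np.abs(Q[...,1])<300)
for y in range(-90,290,30):
    S=Q[m&(abs(Q[...,1]-y)<15)]
    if len(S):print(y,len(S),S.min(0),S.max(0))
```

```text
300 167 [ 50. 220. 133.]
291 167 [ 82. 209. 129.]
309 167 [ 19. 216. 133.]
300 158 [ 51. 212. 162.]
300 176 [ 50. 216. 100.]
315 176 [18. 34. 52.]
318 160 [-10. 204. 155.]
325 172 [-20.  35.  69.]
340 150 [-86. 228. 198.]
360 140 [-152.  246.  236.]
-60 1 [ -7. -45.  85.] [ -7. -45.  85.]
-30 927 [-46. -45.  60.] [123. -15. 188.]
0 812 [-50. -15.  60.] [137.  15. 190.]
30 292 [-44.  15.  62.] [129.  45. 187.]
60 256 [-31.  45.  96.] [ 41.  75. 166.]
90 280 [-24.  75.  99.] [ 65. 105. 172.]
120 380 [-44. 105.  85.] [ 56. 135. 194.]
150 1238 [-174.  135.   95.] [ 64. 165. 260.]
180 393 [-222.  165.  120.] [ 75. 195. 260.]
210 56 [-231.  195.  163.] [ 70. 221. 260.]
```

View pics/sc3.png

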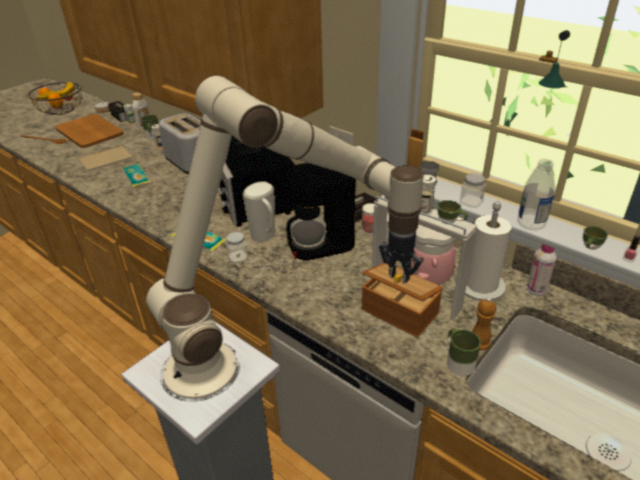

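carry_out(slide=[[0,0,0],[0,0,0],[0,0,0],[0,0,0],[0,0,0],[0,0,0]], roll=[0,0,0,0,0,0], claw=[0.02,0.01,0.0,0,0,0])

```text
clock: 5.4
position: [510.8, -305.5, 316.5]
ee_rot: [-0.015, 1.0, 0.001, -0.0]
contact_force: [-2.6, 3.9, 2.2]
gripper_width: 12.2
grasp_force: 61.4
```

carry_out(slide=[[-0.0033,0,-0.0042],[-0.0066,0,-0.008],[-0.0102,0,-0.0118],[-0.0139,0,-0.0153],[-0.0139,0,-0.0153]], roll=[0,0,0,0,0], claw=[0,0,0,0,0])

```text
clock: 6.02
position: [525.0, -305.1, 331.5]
ee_rot: [-0.015, 1.0, 0.001, -0.001]
contact_force: [-3.1, 4.1, -7.1]
gripper_width: 12.5
grasp_force: 58.7
```

Lid is following with small forces. Continue.

carry_out(slide=[[-0.0039,0,-0.0034],[-0.0079,0,-0.0066],[-0.0122,0,-0.0096],[-0.0164,0,-0.0124],[-0.0175,0,-0.0132],[-0.0175,0,-0.0132]], roll=[0,0,0,0,0,0], claw=[0,0,0,0,0,0])

```text
clock: 6.78
position: [542.5, -304.6, 344.5]
ee_rot: [-0.015, 1.0, 0.001, -0.001]
contact_force: [-3.4, 5.0, -8.7]
gripper_width: 12.6
grasp_force: 58.7
```

carry_out(slide=[[0,0,0],[0,0,0],[0,0,0],[0.003,0,-0.03],[0.01,0,-0.08],[0.06,0,-0.1],[0.12,0,-0.1],[0.16,0,-0.1]], roll=[0,0,0,0,0,0,0,0], claw=[0.03,0.04,0.04,0.04,0.04,0.06,0.0854,0.0854])

```text
clock: 7.78
position: [380.3, -310.1, 446.9]
ee_rot: [-0.015, 1.0, -0.001, 0.002]
contact_force: [-0.1, -0.7, -0.2]
gripper_width: 85.8
grasp_force: 0.0
```

Run:
```python
from h import *
print(read_state()["position"],read_state()["contact_force"])
a=np.array([[np.cos(.03),-np.sin(.03)],[np.sin(.03),np.cos(.03)]])
for c in("scene","side"):
    p=get_image(c);save(p,c+"4.png");Q=cloud(p).reshape(-1,3);q=Q.copy();q[:,:2]=(Q[:,:2]-[600,-304.3])@a  # hinge-based rack axes
    m=(q[:,0]>-15)&(q[:,0]<70)&(abs(q[:,1])<160)&(q[:,2]>337)&(q[:,2]<470)
    for y in range(-150,160,20):
        S=q[m&(abs(q[:,1]-y)<10)]
        if len(S):print(c,y,len(S),S.min(0).round(),S.max(0).round())
    L=q[(q[:,0]>-125)&(q[:,0]<-10)&(abs(q[:,1])<95)&(q[:,2]>105)&(q[:,2]<240)]
    print("lid",len(L),np.percentile(np.arctan2(L[:,2]-95,-L[:,0]),[5,25,50,75,95]).round(3),L.min(0).round(),L.max(0).round())
```

```text
[ 380.27105591 -310.08670335  446.85984276] [-0.10095794 -0.68266688 -0.19563988]
scene -130 19 [  19. -127.  341.] [  34. -120.  357.]
scene -110 50 [  11. -120.  337.] [  36. -100.  364.]
scene -90 104 [  -5. -100.  338.] [ 54. -80. 365.]
scene -70 113 [ -9. -80. 338.] [ 62. -60. 364.]
scene -50 121 [ -1. -60. 338.] [ 59. -41. 366.]
scene -30 15 [ 16. -40. 345.] [ 39. -20. 426.]
scene -10 328 [ -0. -20. 337.] [ 48.  -0. 427.]
scene 10 192 [  0.   0. 337.] [ 46.  20. 428.]
scene 30 23 [ 13.  20. 342.] [ 38.  40. 423.]
scene 50 296 [  1.  40. 338.] [ 51.  60. 421.]
scene 70 164 [  1.  60. 338.] [ 49.  80. 422.]
scene 90 28 [ 16.  80. 339.] [ 38. 100. 417.]
scene 110 4 [ 37. 101. 369.] [ 39. 102. 392.]
lid 369 [0.694 0.721 0.756 0.819 0.964] [-111.  -94.  117.] [-11.  94. 197.]
side -110 1 [  18. -102.  363.] [  18. -102.  363.]
side -90 10 [   4. -100.  351.] [ 18. -82. 362.]
side -70 8 [ -2. -77. 340.] [  6. -60. 362.]
side -50 22 [ -3. -59. 337.] [ 13. -43. 367.]
side -30 2 [ 29. -29. 421.] [ 36. -21. 423.]
side -10 15 [ 10. -19. 392.] [ 53.  -1. 425.]
side 10 63 [  7.   2. 338.] [ 52.  20. 427.]
side 30 21 [  8.  21. 340.] [ 45.  34. 425.]
side 50 10 [ 12.  43. 380.] [ 41.  57. 422.]
side 70 81 [ 10.  60. 337.] [ 52.  80. 423.]
side 90 45 [  9.  80. 349.] [ 46.  91. 422.]
side 110 34 [  9. 107. 338.] [ 49. 120. 404.]
side 130 152 [ 10. 120. 337.] [ 48. 139. 405.]
side 150 5 [ 27. 140. 339.] [ 31. 146. 367.]
lid 344 [0.753 0.798 0.857 0.943 1.092] [-103.  -93.  119.] [-10.  95. 197.]
```

View pics/scene4.png

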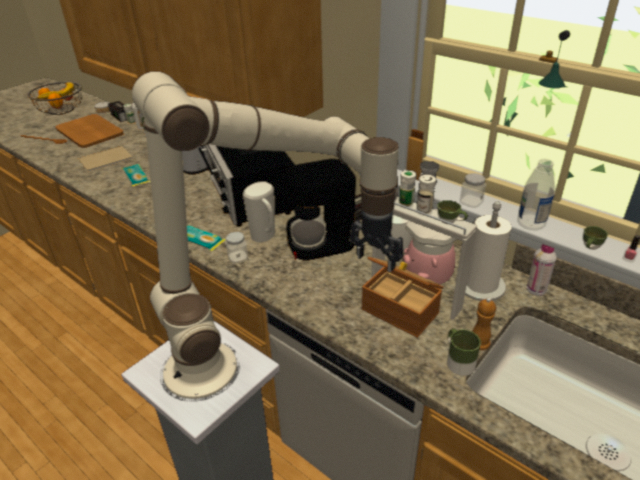

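The shelf jars (tops near z 425, y −25 to 145 in rack axes) limit where the wrist cross-link can go. I'll push the lid's left end with the back of the opened finger at TCP z≈290, which keeps the wrist in front of the shelf.

carry_out(slide=[[-0.003,0.012,0],[-0.006,0.024,0],[-0.009,0.036,0],[-0.012,0.048,0],[-0.015,0.06,0],[-0.018,0.072,0],[-0.021,0.084,0],[-0.024,0.096,0]], roll=[-10,-20,-30,-40,-50,-60,-70,-80], claw=[0.0854,0.0854,0.0854,0.0854,0.0854,0.0854,0.0854,0.0854])

```text
clock: 8.88
position: [404.5, -213.0, 446.1]
ee_rot: [-0.657, 0.754, -0.001, 0.001]
contact_force: [-0.9, -0.8, -0.4]
gripper_width: 85.4
grasp_force: 0.0
```

carry_out(slide=[[0,0,0.04],[0,0,0.08],[0,0,0.12],[0,0,0.15],[0,0,0.157],[0,0,0.157]], roll=[-10,-10,-10,-10,-10,-10], claw=[0.0854,0.0854,0.0854,0.0854,0.0854,0.0854])

```text
clock: 9.62
position: [404.5, -213.5, 288.9]
ee_rot: [0.718, -0.696, 0.001, -0.0]
contact_force: [-1.0, -0.3, 0.0]
gripper_width: 85.4
grasp_force: 0.0
```

```bash
cat > lid.py <<'E'
from h import *
s=read_state();a=np.array([[np.cos(.03),-np.sin(.03)],[np.sin(.03),np.cos(.03)]])
print(s["clock"],"rel",((s["position"][:2]-[600,-304.3])@a).round(1),s["position"][2].round(1),s["contact_force"].round(1),s["joints"].round(2))
for c in("scene","side"):
    p=get_image(c);
    for t in("lid_knob","lid_edge"):
        for q in place_of(p,t)[:1]:
            print(c,t,round(q["conf"],2),np.round(q["at"]),pt(p,q["at"]).round())
    Q=cloud(p).reshape(-1,3);q=Q.copy();q[:,:2]=(Q[:,:2]-[600,-304.3])@a
    if c=="scene": col=p["img"].reshape(-1,3).astype(int)
    for z in(110,130,150,170,190,210,225):
        S=q[(q[:,0]>-125)&(q[:,0]<60)&(abs(q[:,1]+25)<68)&(abs(q[:,2]-z)<7)]
        if len(S)>3:print("  z",z,len(S),np.percentile(S[:,0],[5,50,95]).round(1))
E
python3 lid.py
```

```text
9.625 rel [-192.7   96.6] 288.9 [-1.  -0.3  0. ] [-0.13  0.23 -0.55  0.   -0.79  0.16]
scene lid_knob 0.68 [402. 265.] [ 522. -308.  189.]
scene lid_edge 0.82 [398. 274.] [ 591. -256.   86.]
  z 110 8 [-10.2  -6.   -3.3]
  z 130 17 [-33.4 -28.2 -19.3]
  z 150 19 [-57.4 -51.  -41.6]
  z 170 24 [-82.  -73.6 -66.4]
  z 190 164 [-107.1 -101.   -73.7]
side lid_knob 0.67 [314. 218.] [ 534. -298.  192.]
side lid_edge 0.58 [323. 220.] [ 498. -291.  186.]
  z 110 14 [-6.2 -2.9  3.3]
  z 130 37 [-30.8 -22.6 -14.2]
  z 150 31 [-53.6 -46.3 -36.9]
  z 170 31 [-79.2 -69.6 -59.9]
  z 190 62 [-102.2  -93.   -60.9]
```

carry_out(slide=[[0,-0.01,0],[0,-0.022,0],[0,-0.034,0],[0,-0.046,0],[0,-0.058,0],[0,-0.07,0],[0,-0.082,0],[0,-0.092,0]], roll=[0,0,0,0,0,0,0,0], claw=[0.0854,0.0854,0.0854,0.0854,0.0854,0.0854,0.0854,0.0854])

```text
clock: 10.92
position: [496.6, -210.5, 288.4]
ee_rot: [0.718, -0.696, 0.0, -0.0]
contact_force: [-2.5, -0.5, 1.1]
gripper_width: 85.5
grasp_force: 0.0
```

```bash
python3 lid.py
```

```text
10.925 rel [-100.5   96.8] 288.4 [-2.5 -0.5  1.1] [-0.1   0.36 -0.36  0.   -0.85  0.13]
scene lid_knob 0.74 [414. 246.] [ 575. -309.  226.]
scene lid_edge 0.77 [408. 246.] [ 568. -295.  223.]
  z 110 114 [-7.9 -4.4 -0.1]
  z 130 120 [-12.4  -9.   -5.8]
  z 150 115 [-17.7 -14.4 -10.7]
  z 170 125 [-22.7 -18.5 -15.4]
  z 190 119 [-27.4 -24.2 -19.9]
  z 210 141 [-32.9 -29.3 -24.5]
  z 225 188 [-35.2 -30.1 -20.7]
side lid_knob 0.64 [300. 214.] [ 591. -294.  206.]
side lid_edge 0.46 [307. 209.] [  690. -1304.  -122.]
  z 190 6 [-16.7  -0.2   7.3]
  z 210 17 [-25.3  -4.5   7.3]
  z 225 32 [-28.5 -24.4   1.5]
```

carry_out(slide=[[0,-0.006,0],[0,-0.012,0],[0,-0.018,0],[0,-0.024,0],[0,-0.03,0],[0,-0.03,0]], roll=[0,0,0,0,0,0], claw=[0.0854,0.0854,0.0854,0.0854,0.0854,0.0854])

```text
clock: 11.98
position: [526.2, -209.6, 288.0]
ee_rot: [0.718, -0.696, 0.0, -0.0]
contact_force: [-1.0, 0.1, -0.3]
gripper_width: 85.4
grasp_force: 0.0
```

```bash
python3 lid.py|grep -v side
```

```text
11.975 rel [-71.   96.9] 288.0 [-1.   0.1 -0.3] [-0.09  0.4  -0.3   0.   -0.88  0.12]
scene lid_knob 0.93 [417. 243.] [ 603. -303.  218.]
scene lid_edge 0.87 [415. 244.] [ 605. -298.  210.]
  z 110 161 [-4.5 -0.3  4.7]
  z 130 153 [-3.2  0.7  5.6]
  z 150 156 [-2.6  1.8  6.1]
  z 170 164 [-3.2  2.1  6. ]
  z 190 160 [-1.2  3.1  7.6]
  z 210 163 [-0.2  3.7  8. ]
  z 225 215 [ 0.6  5.2 11.3]
  z 130 7 [1.9 2.8 3.7]
  z 150 4 [1.8 2.9 3.5]
  z 190 5 [4.3 5.7 5.9]
  z 210 13 [4.6 5.4 6.7]
  z 225 20 [ 5.6  7.4 13.6]
```

carry_out(slide=[[0,-0.003,0],[0,-0.006,0],[0,-0.009,0],[0,-0.012,0],[0,-0.012,0]], roll=[0,0,0,0,0], claw=[0.0854,0.0854,0.0854,0.0854,0.0854])

```text
clock: 12.9
position: [537.7, -209.3, 287.9]
ee_rot: [0.718, -0.696, -0.0, 0.0]
contact_force: [-3.3, -0.1, -0.4]
gripper_width: 85.8
grasp_force: 0.0
```

```bash
python3 lid.py|grep -v side
```

```text
12.9 rel [-59.4  96.8] 287.9 [-3.3 -0.1 -0.4] [-0.09  0.41 -0.27  0.   -0.89  0.12]
scene lid_knob 0.74 [424. 244.] [ 621. -319.  213.]
scene lid_edge 0.56 [420. 240.] [ 619. -304.  222.]
  z 110 179 [-3.6  1.6  7.9]
  z 130 180 [ 1.3  5.6 10.6]
  z 150 193 [ 3.   9.5 15.9]
  z 170 184 [ 7.1 11.9 17. ]
  z 190 193 [10.8 15.9 20.8]
  z 210 193 [13.8 19.6 24.2]
  z 225 189 [17.1 22.9 28.2]
  z 150 11 [ 8.  10.4 11.5]
  z 190 6 [15.9 17.8 18.9]
  z 210 5 [19.1 19.9 21. ]
```

carry_out(slide=[[0,-0.002,0],[0,-0.004,0],[0,-0.006,0],[0,-0.006,0]], roll=[0,0,0,0], claw=[0.0854,0.0854,0.0854,0.0854])

```text
clock: 13.7
position: [543.7, -209.1, 288.2]
ee_rot: [0.718, -0.696, 0.0, -0.0]
contact_force: [-2.2, -0.6, -1.4]
gripper_width: 85.4
grasp_force: 0.4
```

carry_out(slide=[[0,-0.001,0],[0,-0.001,0]], roll=[0,0], claw=[0.0854,0.0854])

```text
clock: 13.95
position: [544.5, -209.0, 288.2]
ee_rot: [0.718, -0.696, -0.0, -0.0]
contact_force: [-1.9, -0.5, -1.8]
gripper_width: 85.2
grasp_force: 0.6
```

carry_out(slide=[[0,-0.001,0],[0,-0.001,0]], roll=[0,0], claw=[0.0854,0.0854])

```text
clock: 14.2
position: [545.5, -209.0, 288.2]
ee_rot: [0.718, -0.696, -0.0, 0.0]
contact_force: [-2.3, 0.4, -0.6]
gripper_width: 85.6
grasp_force: 0.8
```

carry_out(slide=[[0,-0.001,0],[0,-0.001,0]], roll=[0,0], claw=[0.0854,0.0854])

```text
clock: 14.45
position: [545.8, -209.0, 288.2]
ee_rot: [0.718, -0.696, -0.001, 0.001]
contact_force: [-6.8, 0.5, 1.4]
gripper_width: 85.5
grasp_force: 1.7
```

```bash
python3 lid.py|grep -v side
```

```text
14.45 rel [-51.4  96.8] 288.2 [-6.8  0.5  1.4] [-0.09  0.42 -0.25 -0.   -0.9   0.12]
scene lid_knob 0.94 [425. 243.] [ 630. -317.  208.]
scene lid_edge 0.62 [424. 236.] [ 640. -304.  223.]
  z 110 184 [-2.7  3.3  9. ]
  z 130 166 [ 3.2  8.8 13.2]
  z 150 197 [ 8.4 14.3 19.7]
  z 170 196 [14.6 19.9 25.4]
  z 190 206 [19.1 24.5 30.2]
  z 210 190 [25.3 30.  35. ]
  z 225 157 [28.3 33.2 39.8]
  z 110 9 [2.4 4.2 6.3]
  z 150 9 [13.6 14.6 17. ]
```

carry_out(slide=[[0,-0.001,0],[0,-0.001,0],[0,-0.001,0]], roll=[0,0,0], claw=[0.0854,0.0854,0.0854])

```text
clock: 15.12
position: [546.0, -209.0, 288.3]
ee_rot: [0.718, -0.696, -0.002, 0.001]
contact_force: [-9.7, 0.6, 3.9]
gripper_width: 85.5
grasp_force: 2.5
```

Lid is home: the slope matches 15°, with about 10 N of contact and the arm stalled. Back off and prepare for the tray.

carry_out(slide=[[0,0.005,0],[0,0.025,0],[0,0.055,0],[0,0.08,-0.03],[0,0.09,-0.07],[0,0.09,-0.115],[0,0.09,-0.115]], roll=[0,0,0,0,0,0,0], claw=[0.0854,0.0854,0.0854,0.0854,0.08,0.07,0.06])

```text
clock: 16.0
position: [458.9, -211.9, 408.3]
ee_rot: [0.718, -0.696, 0.006, -0.004]
contact_force: [0.6, -0.7, -0.2]
gripper_width: 59.9
grasp_force: 0.0
```

carry_out(slide=[[0.012,-0.006,0],[0.024,-0.013,0],[0.036,-0.02,0],[0.048,-0.027,0],[0.06,-0.034,0],[0.072,-0.04,0],[0.084,-0.046,0],[0.096,-0.05,0]], roll=[10,20,30,40,50,60,70,80], claw=[0.05,0.05,0.05,0.05,0.05,0.05,0.05,0.05])

```text
clock: 17.0
position: [511.3, -306.5, 402.5]
ee_rot: [-0.1, 0.995, -0.0, 0.001]
contact_force: [0.1, -0.3, -0.2]
gripper_width: 49.9
grasp_force: 0.0
```

carry_out(slide=[[0,0,0],[0,0,0],[0,0,0]], roll=[10,10,10], claw=[0.05,0.05,0.05])

```text
clock: 17.38
position: [510.6, -306.0, 403.0]
ee_rot: [-0.017, 1.0, -0.0, 0.0]
contact_force: [-0.4, 0.0, -0.1]
gripper_width: 49.9
grasp_force: 0.0
```

```bash
python3 lid.py|head -12; python3 look.py w5 tray flat_tin tea_rack
python3 - <<'E'
import numpy as np
Q=np.load("last.npz")["Q"];a=np.array([[np.cos(.03),-np.sin(.03)],[np.sin(.03),np.cos(.03)]])
q=Q.reshape(-1,3).copy();q[:,:2]=(q[:,:2]-[600,-304.3])@a
for x in range(-125,-20,10):
    S=q[(abs(q[:,0]-x)<5)&(abs(q[:,1])<40)&(abs(q[:,2]-92)<5)]
    if len(S)>3:print(x,len(S),np.percentile(S[:,1],[2,50,98]).round(1),np.median(S[:,2]).round(1))
E
```

```text
17.375 rel [-89.4   0.9] 403.0 [-0.4  0.  -0.1] [-0.27  0.34 -0.07 -0.   -1.16 -1.27]
scene lid_knob 0.64 [425. 243.] [ 628. -316.  210.]
scene lid_edge 0.83 [422. 239.] [ 506. -369.  319.]
  z 110 178 [-2.2  3.1  8.2]
  z 130 191 [ 2.4  8.1 14.5]
  z 150 159 [ 8.5 13.5 19. ]
  z 170 156 [13.4 18.9 25.4]
  z 190 136 [18.7 24.3 29.9]
  z 210 147 [24.4 29.8 35.7]
  z 225 106 [27.8 33.2 40.8]
side lid_knob 0.49 [284. 214.] [ 631. -155.  252.]
side lid_edge 0.65 [318. 238.] [ 527. -392.   69.]
17.675 [ 510.432 -306.044  403.314] [[-1.0, -0.031, 0.0], [-0.031, 1.0, -0.0], [-0.0, -0.0, -1.0]] [0.513 0.789 0.346] 50.35065679181275
tray 0.81 [323.6 246.4] [ 524.246 -305.116   91.939]
flat_tin 0.57 [104.1 165.5] [ 465.711 -517.153   37.91 ]
-125 693 [-38.3  -0.1  38.1] 95.0
-115 119 [-5.  -0.   5.8] 91.8
-105 166 [-5.   0.4  5.9] 92.1
-95 172 [-5.9  0.   6. ] 92.0
-85 158 [-5.9  0.   5.2] 92.0
-75 157 [-5.9  0.1  5.3] 91.8
-65 156 [-6.   0.1  5.3] 91.9
-55 148 [-6.  -0.7  5.4] 92.1
-45 151 [-6.  -0.7  5.5] 91.9
-35 138 [-6.  -0.7  4.7] 92.1
-25 135 [-6.  -0.7  4.7] 92.1
```

View pics/w5.png

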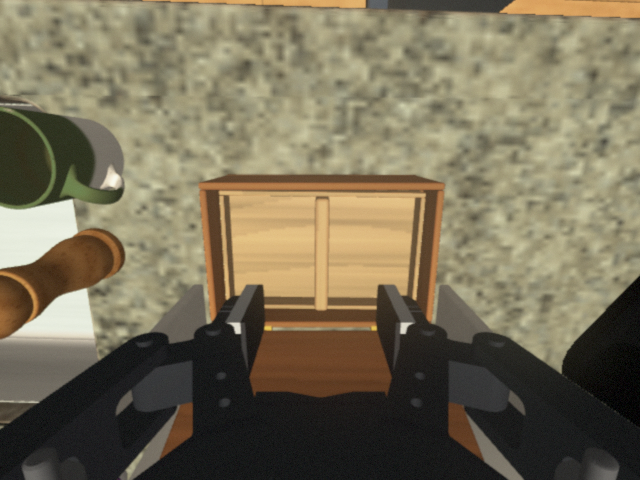

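The picture shows the open box with the tray's middle wall at column 321, rows 197–310, and the lid open behind it. Now descend onto the wall.

carry_out(slide=[[-0.013,-0.001,0.03],[-0.013,-0.001,0.07],[-0.013,-0.001,0.11],[-0.013,-0.001,0.14],[-0.013,-0.001,0.157],[-0.013,-0.001,0.165],[-0.013,-0.001,0.165],[-0.013,-0.001,0.165]], roll=[0,0,0,0,0,0,0,0], claw=[0.05,0.05,0.05,0.05,0.05,0.05,0.05,0.05])

```text
clock: 18.88
position: [523.9, -306.9, 239.4]
ee_rot: [-0.015, 1.0, -0.0, 0.001]
contact_force: [1.0, 0.8, -0.7]
gripper_width: 49.8
grasp_force: 0.0
```

carry_out(slide=[[0,0,0],[0,0,0],[0,0,0],[0,0,0],[0,0,0],[0,0,0]], roll=[0,0,0,0,0,0], claw=[0.03,0.015,0,0,0,0])

```text
clock: 19.62
position: [523.6, -306.8, 238.8]
ee_rot: [-0.015, 1.0, -0.0, 0.0]
contact_force: [-0.3, 2.0, 6.1]
gripper_width: 11.3
grasp_force: 60.1
```

carry_out(slide=[[0,0,-0.006],[0,0,-0.018],[0,0,-0.032],[0,0,-0.046],[0,0,-0.06],[0,0,-0.072],[0,0,-0.08],[0,0,-0.08]], roll=[0,0,0,0,0,0,0,0], claw=[0,0,0,0,0,0,0,0])

```text
clock: 20.62
position: [523.5, -306.8, 318.9]
ee_rot: [-0.015, 1.0, -0.0, 0.001]
contact_force: [-0.3, -0.7, -2.1]
gripper_width: 11.0
grasp_force: 59.2
```

```bash
python3 look.py w6 tray flat_tin
python3 - <<'E'
import numpy as np
Q=np.load("last.npz")["Q"];q=Q.reshape(-1,3)
from h import *
s=read_state();print(s["contact_force"],s["grasp_force"],s["wrist_torque"])
p=get_image("scene")
for t in("tray","glass_jar","flat_tin"):
  for r in place_of(p,t)[:1]:print(t,r["conf"],onz(p,r["at"],0).round())
C=cloud(p).reshape(-1,3)
# anything standing in the drop zone
S=C[(C[:,0]>365)&(C[:,0]<520)&(C[:,1]>-60)&(C[:,1]<180)&(C[:,2]>12)&(C[:,2]<330)];print("zone",len(S),S.min(0) if len(S) else "",S.max(0) if len(S) else "")
E
```

```text
20.625 [ 523.516 -306.78   318.925] [[-1.0, -0.03, 0.001], [-0.03, 1.0, -0.0], [-0.001, -0.0, -1.0]] [-0.263 -0.693 -2.112] 10.98849290558585
tray 0.96 [323.8 310.4] [ 515.448 -308.039  172.419]
[ 0.31025501 -0.05346216 -2.15482706] 59.23932373523712 [-0.00733819 -0.0156223  -0.05525785]
tray 0.78 [ 650. -231.    0.]
glass_jar 0.62 [414. 300.   0.]
flat_tin 0.53 [ 534. -288.    0.]
zone 48 [510.01547182 113.41656359  16.6493204 ] [519.90407599 149.03994915 155.28342743]
```

View pics/w6.png

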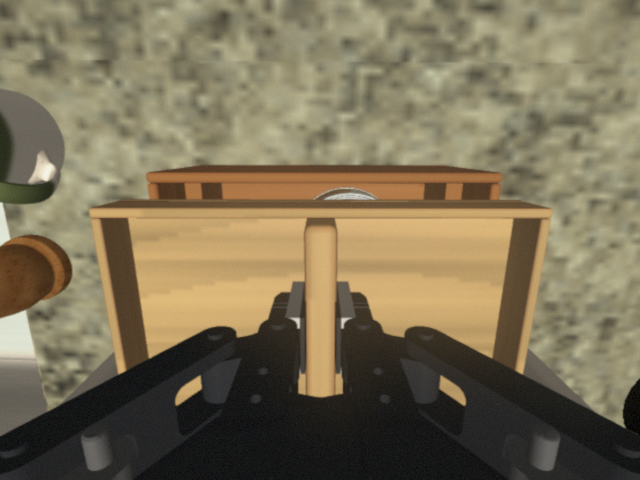

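carry_out(slide=[[0.015,0,0],[0.04,0,0],[0.065,0.01,0],[0.08,0.03,0],[0.082,0.06,0],[0.082,0.095,0],[0.082,0.13,0],[0.082,0.165,0]], roll=[0,0,0,0,0,0.5,1,1.7], claw=[0,0,0,0,0,0,0,0])

```text
clock: 21.98
position: [435.3, -143.5, 318.4]
ee_rot: [0.0, 1.0, 0.0, 0.0]
contact_force: [1.0, 0.4, -1.4]
gripper_width: 11.0
grasp_force: 59.2
```

carry_out(slide=[[0,0.035,0],[0,0.07,0],[0,0.105,0],[0,0.14,0],[0,0.175,0],[0,0.2,0],[0,0.213,0],[0,0.213,0]], roll=[0,0,0,0,0,0,0,0], claw=[0,0,0,0,0,0,0,0])

```text
clock: 22.98
position: [436.0, 68.7, 318.3]
ee_rot: [-0.001, 1.0, -0.0, -0.0]
contact_force: [-0.3, -1.0, -1.6]
gripper_width: 10.9
grasp_force: 59.2
```

carry_out(slide=[[0.004,0,0.02],[0.004,0,0.05],[0.004,0,0.08],[0.004,0,0.105],[0.004,0,0.122],[0.004,0,0.13],[0.004,0,0.132],[0.004,0,0.132]], roll=[0,0,0,0,0,0,0,0], claw=[0,0,0,0,0,0,0,0])

```text
clock: 23.98
position: [432.5, 68.6, 186.7]
ee_rot: [-0.0, 1.0, 0.0, 0.0]
contact_force: [0.1, -0.1, -2.2]
gripper_width: 11.0
grasp_force: 59.3
```

carry_out(slide=[[0,0,0.001],[0,0,0.002],[0,0,0.002]], roll=[0,0,0], claw=[0,0,0])

```text
clock: 24.35
position: [432.3, 68.7, 184.3]
ee_rot: [-0.0, 1.0, 0.0, 0.0]
contact_force: [0.4, -0.3, -1.3]
gripper_width: 10.9
grasp_force: 59.3
```

carry_out(slide=[[0,0,0.001],[0,0,0.001],[0,0,0.001]], roll=[0,0,0], claw=[0,0,0])

```text
clock: 24.72
position: [432.4, 68.8, 183.7]
ee_rot: [-0.001, 1.0, 0.0, 0.0]
contact_force: [-2.6, 0.1, 4.6]
gripper_width: 10.6
grasp_force: 60.4
```

carry_out(slide=[[0,0,0.001],[0,0,0.001],[0,0,0.001]], roll=[0,0,0], claw=[0,0,0])

```text
clock: 25.1
position: [432.3, 68.8, 183.7]
ee_rot: [-0.001, 1.0, 0.0, 0.0]
contact_force: [-5.3, 0.1, 16.0]
gripper_width: 11.1
grasp_force: 62.0
```

Contact with the worktop. Release gently and rise.

carry_out(slide=[[0,0,-0.0015],[0,0,-0.0015],[0,0,-0.0015],[0,0,-0.0015],[0,0,-0.0015],[0,0,-0.0015]], roll=[0,0,0,0,0,0], claw=[0,0,0.02,0.03,0.04,0.04])

```text
clock: 25.85
position: [432.3, 68.7, 183.7]
ee_rot: [-0.0, 1.0, -0.0, -0.0]
contact_force: [-0.4, 0.0, 0.7]
gripper_width: 39.7
grasp_force: 0.0
```

carry_out(slide=[[0,0,-0.01],[0,0,-0.04],[0,0,-0.09],[0,0,-0.14],[0,0,-0.19],[0,0,-0.23],[0,0,-0.25],[0,0,-0.25]], roll=[0,0,0,0,0,0,0,0], claw=[0.04,0.04,0.04,0.04,0.04,0.04,0.04,0.04])

```text
clock: 26.85
position: [432.0, 68.5, 435.7]
ee_rot: [-0.0, 1.0, 0.001, 0.002]
contact_force: [-0.6, 0.2, -0.5]
gripper_width: 40.2
grasp_force: 0.0
```

```bash
python3 lid.py
python3 - <<'E'
from h import *
s=read_state();p=get_image("wrist");C=cloud(p,s).reshape(-1,3)
m=(abs(C[:,1]-30)<25)&(abs(C[:,0]-425)<25)|(abs(C[:,1]-110)<25)&(abs(C[:,0]-425)<25)
S=C[m&(abs(C[:,2])<30)];n=np.linalg.svd(S-S.mean(0),full_matrices=False)[2][2];print("tray floor",len(S),S.mean(0),n)
p=get_image("scene");save(p,"sc7.png")
for t in("tray","glass_jar","green_mug","pepper_mill","flat_tin"):
  for r in place_of(p,t)[:1]:print(t,r["conf"],np.round(r["at"]),onz(p,r["at"],0).round())
E
```

```text
26.85 rel [-156.7  377.7] 435.7 [-0.6  0.2 -0.5] [ 0.53  0.03 -0.37  0.   -1.16 -2.1 ]
scene lid_knob 0.6 [424. 246.] [ 630. -313.  198.]
scene lid_edge 0.82 [425. 240.] [ 632. -313.  218.]
  z 110 188 [-1.2  3.7  9.2]
  z 130 197 [ 3.4  8.6 13.6]
  z 150 188 [ 7.5 13.6 19.3]
  z 170 187 [13.  19.5 25.9]
  z 190 183 [19.3 24.7 30.4]
  z 210 191 [25.5 29.8 35.6]
  z 225 150 [27.1 33.9 40.2]
side lid_knob 0.42 [285. 215.] [ 627. -155.  248.]
side lid_edge 0.61 [314. 258.] [ 524. -206.   60.]
  z 110 13 [2.9 4.9 7.3]
  z 130 13 [ 8.5  9.7 12.2]
  z 150 9 [13.7 14.4 17. ]
tray floor 3595 [424.64730669  69.86803843   4.34420418] [-1.16679454e-04  9.93237232e-04  9.99999500e-01]
tray 0.76 [290. 283.] [418.  49.   0.]
glass_jar 0.98 [242. 259.] [411. 272.   0.]
green_mug 0.88 [458. 359.] [ 473. -538.    0.]
pepper_mill 0.72 [480. 346.] [ 555. -564.    0.]
flat_tin 0.68 [396. 309.] [ 532. -292.    0.]
```

View pics/sc7.png

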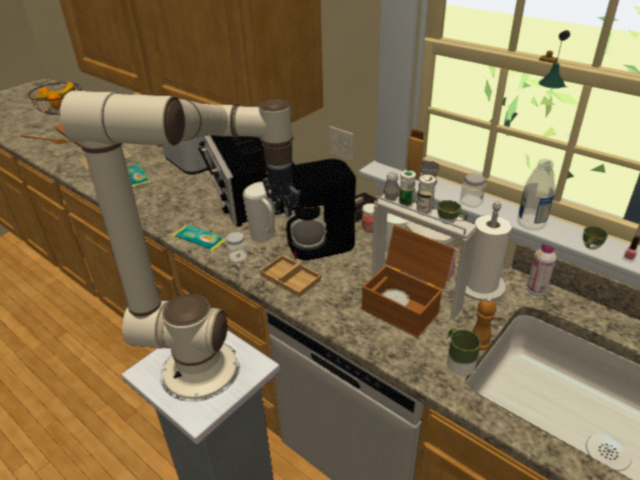

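The tray lies flat at (290,275), the lid is fully open, the tin is in the box at (397,298), and the jar, mug and mill are undisturbed. Handing in.

```bash
python3 -c "
from bench import job_done
print(job_done())"
```

```text
the job is handed in; nothing more can be done
None
```

I handed the job in at about 27 s of the 61 s allowed, but no verdict came back. The last check showed the lid against its stop (about 15° past upright), the tray released and flat on the worktop, the tin still in the box, and the other things apparently where they were.

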